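# Shut the wrench's tray and push its catch home

## Robot

A 6-joint arm with a two-finger parallel gripper is mounted at the origin on the work surface. World frame = base frame: x ahead of the robot, y to its left, z up, the work surface at z = 0. Lengths are in m, angles in rad, forces in N, time in s.
With the tool pointing down it reaches from about 0.275 to 0.75 m from the base axis. Payload 10.2 kg.
Tool frame: the origin (TCP) lies midway between the tips of the shut fingers; the grasp point (between the pads) lies 19 mm behind it (env.hold_point_z is the distance from the TCP to the grasp point, in m); x points along the fingers, z is the direction in which the jaws open and shut, and the axes are right-handed (so a half turn about x gives the same grasp; the last joint's range is limited). The gripper opens to 85 mm and grips with 20 to 120 N. Pads are 22 mm wide; open, the fingers measure 114 mm over their backs; the gripper's body (76 mm by 85 mm) begins 54 mm behind the grasp point. The pads swing forward as they close: fully open they stand 13 mm farther back than shut.
Start: joints at [-1.426, 0.313, 1.498, -0, 1.331, -0.223], TCP at [0.189, -0.49, 0.231] pointing down, gripper open.
Joint ranges: [-2.94, 2.94], [-0.97, 2.17], [0.19, 2.56], [-1.23, 4.37], [0.02, 3.11], [-2.88, 2.88]. Speed limits (rad/s): [2.39, 2.39, 3.01, 3.14, 3.14, 3.14].

## Interface

Orientations are given as a unit quaternion [x, y, z, w].
In Python, from bench import env, kinematics, monitor, eyes, job gives the robot as it stands. The module is installed in compiled form; this text tells all that it offers. Calls block until the motion is done:
- env.reach(position, orientation): joint-space move of the TCP to a pose.
- env.movel(position, velocity=0.15, frame=None, guard=None): straight line of the TCP; frame=None keeps the orientation; velocity is the mean speed in m/s. With guard (N) it stops when the force on the tool has changed by that much, and returns True; else False.
- env.set_joints(angles): joint-space move.
- env.release() and env.close_gripper(effort=None): open the fingers fully, or close them until they stop; effort is the grip in N (None keeps the last).
- env.hold(seconds).
- kinematics.ik(position, orientation): joint angles nearest the present ones, or None.
- monitor.sense(): the state.
- eyes.grab_frame(name): name is "side" or "top"; returns a dict with "frame" (480x640x3 uint8, red, green, blue), "mtx" (3x3 intrinsics, pixels), "view" (4x4, takes a point from world to camera coordinates). Camera axes: x right, y down, z forward; pixel columns grow to the right and rows downward; lengths in m; the calibration is good to about 2 mm. A picture is of the moment at which its call begins. There is no depth.
A pose or a line that the arm cannot do raises env.MotionError and nothing moves.
- job.hand_in(): hands the job in, once; it reports no verdict.
The state is a dict: "clock": time; "joints": joint angles; "qvel": joint speeds; "joint_efforts": joint torques, N m; "position": TCP position; "ee_rot": TCP orientation; "contact_force": force on the tool from outside, world axes, zero at the start; "ft_torque": the same for the moment, N m; "finger_gap": opening from 0.0 (shut) to 1.0 (fully open).
Only numpy, scipy, OpenCV 4.12 (cv2) and the standard library are available. Lean on these libraries where they do the work, as an engineer would, in place of code of your own. Each camera call takes 0.05 s, during which the arm holds its last target.

## Task

The steel pipe wrench must be kept from the damp: push the open flap of the tray it lies in down until it is flat shut, then push that tray's sliding catch fully home over the flap's edge. Leave the other tray, with the bottle brush drying in it, open as it is, and do not lift or shift the wrench, the brush or anything standing about.

Things in the scene. Friction and masses are not known exactly. Their poses are not given: they have to be found in the camera images.
- wrench_tray: fixed white plastic tray holding the pipe wrench: open box 150 (own x) x 210 (own y) x 50 mm high, walls and floor 5 mm; origin at the centre of its underside on the work surface, own z up. Flap hinged along the rim at own x = -75 mm; behind the opposite rim (own x 84 to 150, y +-55 mm) a solid ledge 56 mm high carries a sliding catch.
- wrench_flap (a joint): flap of the pipe wrench's tray, flat white panel 155 (from hinge) x 210 x 6 mm; value = opening angle, 0 = flat shut (upper face 56 mm above the work surface), 1.6 = about upright. The open flap's outer face looks to the tray's -x side; pushed on it towards +x and down, it closes. Stiff hinge: stays where left; 2 to 4 N near the free edge move it.
- wrench_flap_edge (a point): middle of the free edge of the pipe wrench tray's flap, on its outer face, 155 mm from the hinge line
- wrench_flap_hinge (a point): middle of the hinge line of the pipe wrench tray's flap, mid-thickness of the panel, at the tray's own x = -75, y = 0, z = 53 mm; the line runs along the tray's own y
- wrench_catch (a joint): sliding catch of the pipe wrench's tray; value = travel in m towards the tray's own -x, 0 = drawn back clear of the flap, 0.030 = end stop, tongue 21 mm over the flap's edge. Stays where left; about 3 N move it. Tongue 50 x 60 x 4 mm, underside 58 mm above the work surface, own x 86 to 136 mm at value 0; on it stands a push plate.
- wrench_catch_push (a point): centre of the rear face (tray's own +x side) of the upright push plate on the pipe wrench tray's catch; plate 8 mm thick, 60 mm wide (own y), 62 to 92 mm above the work surface; at value 0 this face is at own x = 124 mm of the tray; it moves with the catch
- brush_tray: fixed white plastic tray holding the bottle brush: open box 150 (own x) x 210 (own y) x 50 mm high, walls and floor 5 mm; origin at the centre of its underside on the work surface, own z up. Flap hinged along the rim at own x = -75 mm; behind the opposite rim (own x 84 to 150, y +-55 mm) a solid ledge 56 mm high carries a sliding catch.
- brush_flap (a joint): flap of the bottle brush's tray, flat white panel 155 (from hinge) x 210 x 6 mm; value = opening angle, 0 = flat shut (upper face 56 mm above the work surface), 1.6 = about upright. The open flap's outer face looks to the tray's -x side; pushed on it towards +x and down, it closes. Stiff hinge: stays where left; 2 to 4 N near the free edge move it.
- brush_flap_edge (a point): middle of the free edge of the bottle brush tray's flap, on its outer face, 155 mm from the hinge line
- brush_flap_hinge (a point): middle of the hinge line of the bottle brush tray's flap, mid-thickness of the panel, at the tray's own x = -75, y = 0, z = 53 mm; the line runs along the tray's own y
- brush_catch (a joint): sliding catch of the bottle brush's tray; value = travel in m towards the tray's own -x, 0 = drawn back clear of the flap, 0.030 = end stop, tongue 21 mm over the flap's edge. Stays where left; about 3 N move it. Tongue 50 x 60 x 4 mm, underside 58 mm above the work surface, own x 86 to 136 mm at value 0; on it stands a push plate.
- brush_catch_push (a point): centre of the rear face (tray's own +x side) of the upright push plate on the bottle brush tray's catch; plate 8 mm thick, 60 mm wide (own y), 62 to 92 mm above the work surface; at value 0 this face is at own x = 124 mm of the tray; it moves with the catch
- wrench_mid (a point): centre of the loose steel pipe wrench, about 180 mm long, 45 mm wide at the jaws, 20 mm thick, lying flat in its tray along the tray's own y
- brush_mid (a point): centre of the loose orange bottle brush, about 175 mm long, 36 mm across the bristles, lying in its tray along the tray's own y
- dustpan: yellow dustpan, pan 200 x 225 x 50 mm with a 120 mm handle, loose; origin on its underside; leave alone
- squeegee: grey plastic squeegee lying flat, blade 205 mm, overall 165 mm long, 18 mm high, loose; origin on its underside; leave alone
- cleaner: bottle 66 mm across, 170 mm tall, loose; origin at the centre of its foot; leave alone
- washers: small jar 34 mm across, 50 mm tall, loose; origin at the centre of its foot; leave alone
- tape: flat roll 54 mm across, 14 mm high, loose; origin on its underside; leave alone
- coupling: brass pipe coupling 36 mm across, 44 mm tall, loose; origin at the centre of its foot; leave alone
- tub: grey tub 80 mm across, 70 mm tall, loose; origin at the centre of its foot; leave alone

How it is judged:
By the outcome, as a careful person would: the job done as asked, in the order asked, and still so for the second after the job is handed in, with the robot touching nothing.
It also fails if it takes over 43 s, if anything falls off the work surface, if the arm or the gripper's body presses on something with over 40 N, if the wrist force passes 120 N, or if a joint passes its speed limit or range.

## Working session

There is one attempt and no reset: what is moved stays moved. The work goes in short steps, each a Python script; the robot and the scene stay as the last script left them, time stands still between calls to the robot, and variables do not carry over. Pictures are saved under pics/ and viewed, and the job is handed in when it is done.

```bash
mkdir -p pics; python3 - <<'E'
from bench import env, kinematics, monitor, eyes, job
import cv2, numpy as np, pickle
for n in ("side","top"):
    d=eyes.grab_frame(n); cv2.imwrite(f"pics/{n}0.png",d["frame"][:,:,::-1]); pickle.dump(d,open(f"{n}0.pkl","wb"))
    V=d["view"]; print(n,d["mtx"].round(1).tolist(),(-V[:3,:3].T@V[:3,3]).round(3),V[:3,:3].round(3).tolist())
s=monitor.sense(); print(s["clock"],s["position"],s["ee_rot"],s["finger_gap"])
E
```

```text
side [[531.8, 0.0, 322.3], [0.0, 531.8, 241.7], [0.0, 0.0, 1.0]] [-0.166 -0.811  1.318] [[0.753, -0.658, -0.004], [-0.485, -0.551, -0.679], [0.444, 0.513, -0.734]]
top [[541.5, 0.0, 323.9], [0.0, 541.5, 240.9], [0.0, 0.0, 1.0]] [0.329 0.03  1.382] [[0.066, -0.998, -0.006], [-0.977, -0.063, -0.202], [0.202, 0.019, -0.979]]
0.1 [ 0.18872384 -0.48965225  0.23079752] [ 0.40043831  0.58327937 -0.39983345  0.58272425] 0.9983150625297194
```

View pics/side0.png

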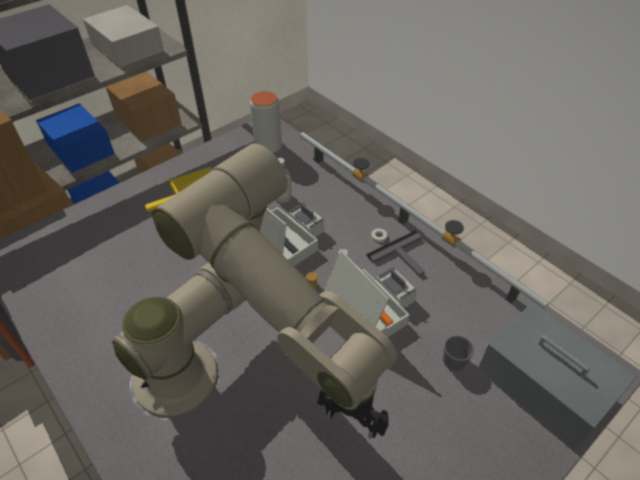

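View pics/top0.png

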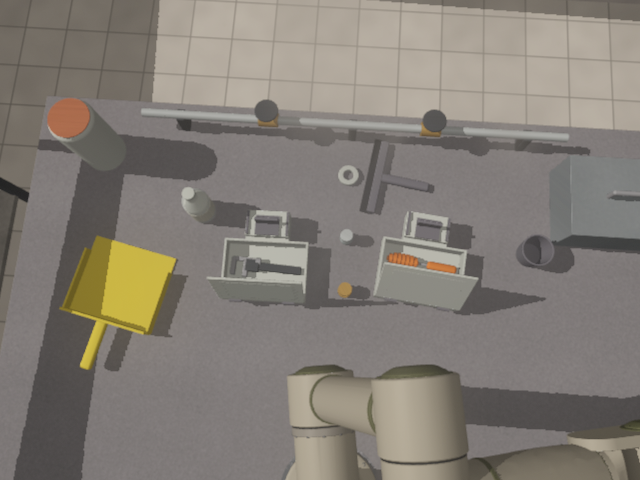

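The top view shows the wrench (dark) in the left tray at about (265,265) and the brush (orange) in the right one at about (425,265). Both catches point away from the robot. I'll zoom in next.

```bash
python3 - <<'E'
import cv2
a=cv2.imread("pics/top0.png")[170:320,180:360]; cv2.imwrite("pics/top0z.png",cv2.resize(a,None,fx=4.4,fy=4,interpolation=cv2.INTER_CUBIC)[:, :792])
a=cv2.imread("pics/side0.png")[150:300,230:350]; cv2.imwrite("pics/side0z.png",cv2.resize(a,None,fx=4,fy=4,interpolation=cv2.INTER_CUBIC))
E
```

```text
(no output)
```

View pics/top0z.png

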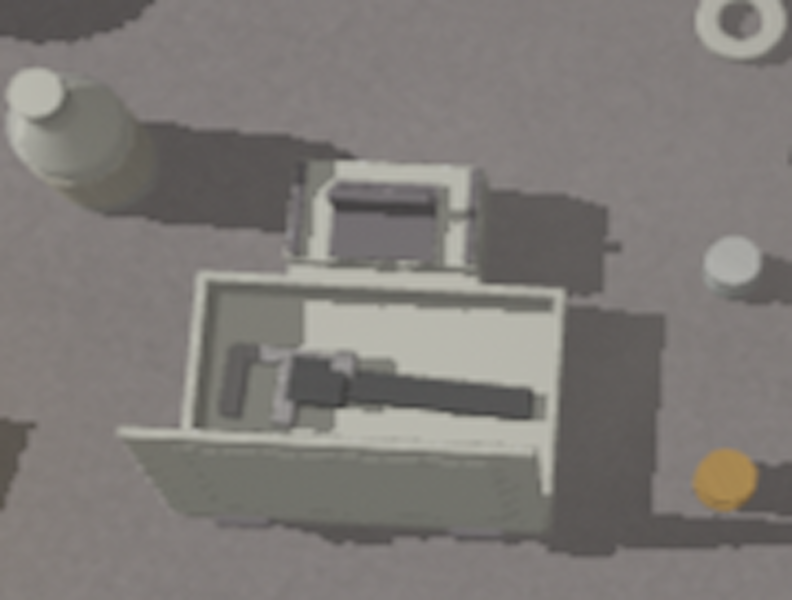

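View pics/side0z.png

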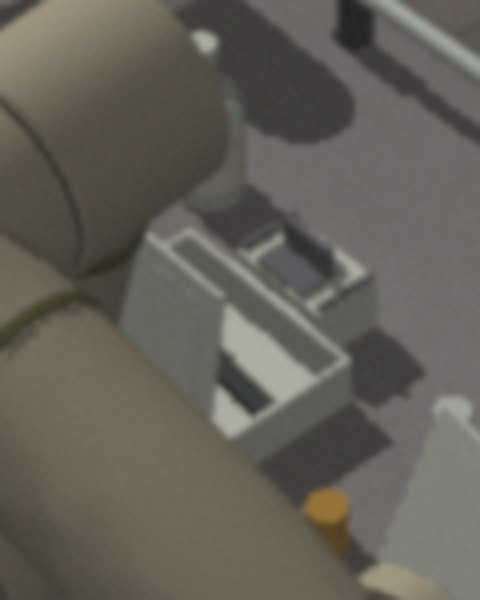

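```bash
cat > h.py <<'E'
import numpy as np, pickle, cv2
def ray(d,uv):
    V=d["view"];R=V[:3,:3];c=-R.T@V[:3,3]
    v=R.T@np.linalg.inv(d["mtx"])@np.array([uv[0],uv[1],1.]);return c,v/np.linalg.norm(v)
def plane(d,uv,z):
    c,v=ray(d,uv);return c+v*(z-c[2])/v[2]
def tri(d1,u1,d2,u2):
    a,b=ray(d1,u1);c,e=ray(d2,u2)
    s=np.linalg.lstsq(np.c_[b,-e],c-a,rcond=None)[0];p,q=a+b*s[0],c+e*s[1];return (p+q)/2,np.linalg.norm(p-q)
def proj(d,P):
    V=d["view"];p=V[:3,:3]@np.array(P)+V[:3,3];p=d["mtx"]@p;return p[:2]/p[2]
E
python3 - <<'E'
from h import *
T=pickle.load(open("top0.pkl","rb"));S=pickle.load(open("side0.pkl","rb"))
zt=lambda x,y:(x/4.4+180-.4,y/4+170-.4); zs=lambda x,y:(x/4+230-.4,y/4+150-.4)
for n,p,z in [("far L",(197,272),.05),("far R",(565,290),.05),("hinge R",(548,533),.053),("hinge L",(188,515),.053),
  ("ledge farL",(300,160),.056),("ledge farR",(483,170),.056),("plate top rearL",(333,183),.092),("plate top rearR",(437,186),.092),("bottle top",(38,92),.17),("coupling",(725,475),.044),("jar",(733,250),.05),("tape",(742,20),.014)]:
    print(n,plane(T,zt(*p),z).round(4))
print(plane(S,zs(348,360),.05),"far R side")
for a,b in (((118,430),(150,235)),((540,450),(225,297))): print(tri(T,zt(*a),S,zs(*b)))
E
```

```text
far L [0.595  0.3063 0.05  ]
far R [0.5971 0.0954 0.05  ]
hinge R [0.4444 0.0938 0.053 ]
hinge L [0.4423 0.295  0.053 ]
ledge farL [0.6698 0.2533 0.056 ]
ledge farR [0.67   0.1477 0.056 ]
plate top rearL [0.6472 0.2275 0.092 ]
plate top rearR [0.649  0.1693 0.092 ]
bottle top [0.6723 0.3766 0.17  ]
coupling [ 0.4874 -0.0026  0.044 ]
jar [0.6289 0.0012 0.05  ]
tape [0.793 0.004 0.014]
[0.59355598 0.09526775 0.05      ] far R side
(array([0.51701001, 0.31407056, 0.0792179 ]), np.float64(0.06865984039803767))
(array([0.47592155, 0.094124  , 0.20254569]), np.float64(0.0009447438828011057))
```

The wrench tray centre comes out at about (0.521, 0.200) with almost no yaw. The hinge is at x≈0.446 and the flap edge at (0.476, –, 0.203), so the flap is open about 1.37 rad. Next I'll retract, close the fingers and move to just in front of the flap.

```bash
python3 - <<'E'
from bench import env, kinematics, monitor, eyes, job
import numpy as np, cv2
from scipy.spatial.transform import Rotation as Ro
qs=[]
for s in (1,-1):
    x=np.array([0,0,-1.]);z=np.array([0,s,0.]);q=Ro.from_matrix(np.c_[x,np.cross(z,x),z]).as_quat();qs.append(q)
    for p in ([.40,.2,.25],[.40,.2,.17],[.55,.2,.057],[.68,.2,.075],[.62,.2,.075]): print(s,p,kinematics.ik(p,q))
s=monitor.sense()
env.close_gripper(40)
env.movel([.13,-.335,.30],velocity=.2)
j=kinematics.ik([.37,.2,.26],qs[0]);j2=kinematics.ik([.37,.2,.26],qs[1]);print(j,j2)
cand=[i for i in (0,1) if (j,j2)[i] is not None]
js=np.array(monitor.sense()["joints"])
b=min(cand,key=lambda i:abs(np.array((j,j2)[i])-js).max()); np.save("q.npy",qs[b]);print("use",b)
env.reach([.37,.2,.26],qs[b])
s=monitor.sense();print(s["clock"],s["position"],s["contact_force"],s["finger_gap"])
for n in("side","top"): cv2.imwrite(f"pics/{n}1.png",eyes.grab_frame(n)["frame"][:,:,::-1])
E
```

```text
1 [0.4, 0.2, 0.25] [ 2.00568751e-01  1.24907365e-01  1.68353254e+00 -4.44089210e-16
  1.33315275e+00 -1.37022758e+00]
1 [0.4, 0.2, 0.17] [ 2.00568751e-01  2.05249482e-01  1.80873129e+00 -4.44089210e-16
  1.12761189e+00 -1.37022758e+00]
1 [0.55, 0.2, 0.057] [ 1.48715639e-01  6.27290054e-01  1.50399118e+00 -4.44089210e-16
  1.01031142e+00 -1.42208069e+00]
1 [0.68, 0.2, 0.075] [ 1.21226429e-01  8.58771202e-01  1.02028434e+00 -4.44089210e-16
  1.26253712e+00 -1.44956990e+00]
1 [0.62, 0.2, 0.075] [ 1.32557888e-01  7.32961924e-01  1.25637539e+00 -4.44089210e-16
  1.15225534e+00 -1.43823844e+00]
-1 [0.4, 0.2, 0.25] [ 2.00568751e-01  1.24907365e-01  1.68353254e+00 -4.44089210e-16
  1.33315275e+00  1.77136508e+00]
-1 [0.4, 0.2, 0.17] [ 2.00568751e-01  2.05249482e-01  1.80873129e+00 -4.44089210e-16
  1.12761189e+00  1.77136508e+00]
-1 [0.55, 0.2, 0.057] [ 1.48715639e-01  6.27290054e-01  1.50399118e+00 -4.44089210e-16
  1.01031142e+00  1.71951197e+00]
-1 [0.68, 0.2, 0.075] [ 1.21226429e-01  8.58771202e-01  1.02028434e+00 -4.44089210e-16
  1.26253712e+00  1.69202276e+00]
-1 [0.62, 0.2, 0.075] [ 1.32557888e-01  7.32961924e-01  1.25637539e+00 -4.44089210e-16
  1.15225534e+00  1.70335421e+00]
[ 2.15387780e-01  5.60606557e-02  1.73316578e+00 -4.44089210e-16
  1.35236621e+00 -1.35540855e+00] [ 2.15387780e-01  5.60606557e-02  1.73316578e+00 -4.44089210e-16
  1.35236621e+00  1.78618411e+00]
use 0
4.025 [0.37033632 0.1994704  0.25997335] [ 0.28594552  1.19239232 -1.11210321] 0.00016754724761338838
```

View pics/side1.png

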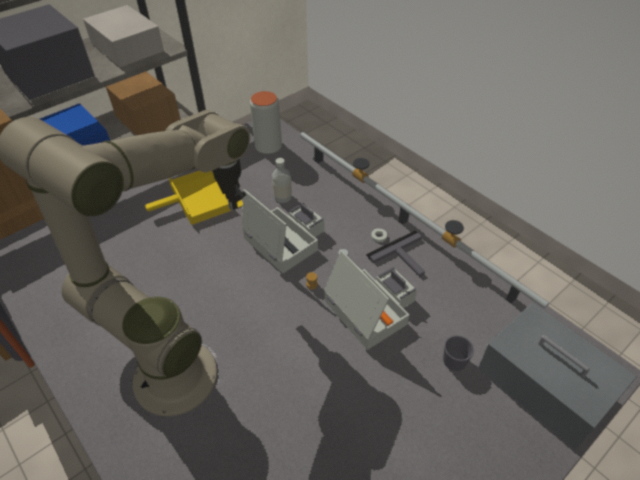

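View pics/top1.png

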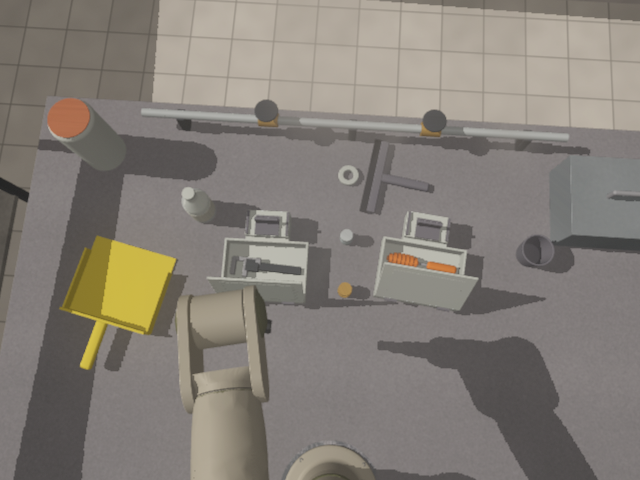

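The arm is now in front of the wrench flap, which shows in the side view at about (262,222) and hasn't moved. Next I'll push along the hinge arc, guarding the force.

```bash
python3 - <<'E'
from bench import env, kinematics, monitor, eyes, job
import numpy as np, cv2
H=np.array([.446,.053]);r=.125;a=.011
env.movel([.405,.2,.20],velocity=.15)
for th in list(np.arange(1.4,.14,-.14))+[.06]:
    c=H+r*np.array([np.cos(th),np.sin(th)])+.003*np.array([-np.sin(th),np.cos(th)])
    hit=env.movel([c[0]-a,.2,c[1]],velocity=.12,guard=25)
    s=monitor.sense();print(round(th,2),hit,s["position"].round(4) if hasattr(s["position"],"round") else s["position"],np.round(s["contact_force"],1))
    if hit: break
print(s["clock"])
for n in("side","top"): cv2.imwrite(f"pics/{n}2.png",eyes.grab_frame(n)["frame"][:,:,::-1])
E
```

```text
1.4 False [0.453  0.2001 0.1771] [-0.2 -0.6  0.3]
1.26 False [0.4701 0.2001 0.1732] [-0.5  0.8 -0.5]
1.12 False [0.4863 0.2    0.1668] [-0.3 -0.4  0.5]
0.98 False [0.5017 0.2    0.1585] [-0.3  1.1  0.5]
0.84 False [0.5158 0.2    0.1481] [0.  0.2 0.4]
0.7 False [0.5283 0.2    0.1358] [-0.1  0.3  0.3]
0.56 False [0.539  0.2    0.1219] [-0.1 -0.6  0.9]
0.42 False [0.5476 0.2    0.1067] [ 0.4 -0.1  1.3]
0.28 False [0.554  0.2    0.0904] [-0.5 -0.6  0.2]
0.06 False [0.5594 0.2    0.0636] [-0.  -0.9  0.6]
8.05
```

View pics/side2.png

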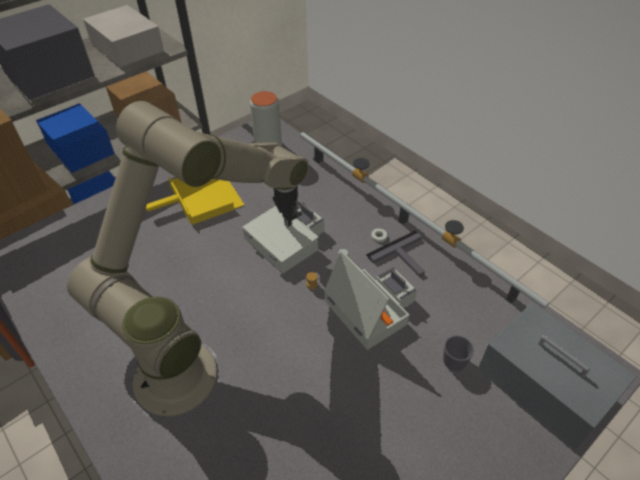

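The flap is nearly shut, with the tip on it at about (287,225). I'll press it fully home under a guard, check it, then lift and look.

```bash
python3 - <<'E'
from bench import env, kinematics, monitor, eyes, job
import numpy as np, cv2, pickle
hit=env.movel([.565,.2,.048],velocity=.02,guard=15)
s=monitor.sense();print(hit,s["position"],np.round(s["contact_force"],1))
env.movel([.565,.2,.15],velocity=.2)
env.movel([.68,.2,.15],velocity=.2)
s=monitor.sense();print(s["clock"],s["position"],np.round(s["contact_force"],1))
for n in("side","top"):
    d=eyes.grab_frame(n);f=d["frame"][:,:,::-1];pickle.dump(d,open(f"{n}3.pkl","wb"))
    c=f[150:300,230:380] if n=="side" else f[170:320,180:360]
    cv2.imwrite(f"pics/{n}3.png",cv2.resize(c,None,fx=4,fy=4,interpolation=cv2.INTER_CUBIC))
E
```

```text
True [0.56227589 0.20002474 0.05597978] [-3.2 -0.3  9. ]
10.025 [0.6791906  0.20006225 0.14865479] [ 0.4 -0.   0.2]
```

View pics/side3.png

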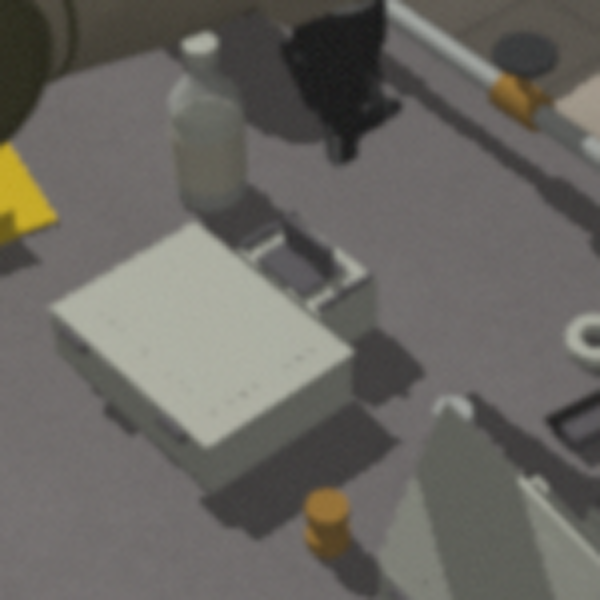

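View pics/top3.png

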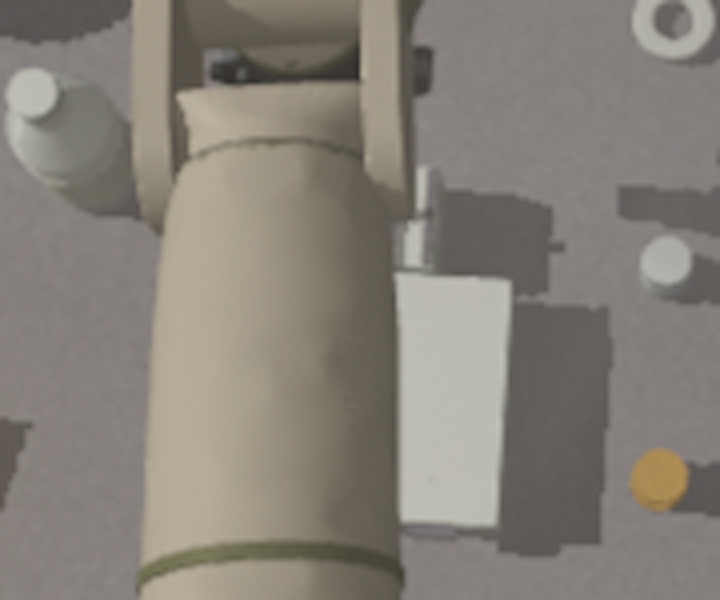

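The flap lies flat: the tip stopped at z=0.056, which is the shut height. Next I'll lower behind the push plate and push towards -x until it stops.

```bash
python3 - <<'E'
from bench import env, kinematics, monitor, eyes, job
import numpy as np, cv2, pickle
hit=env.movel([.682,.199,.075],velocity=.12,guard=10)
s=monitor.sense();print(hit,s["position"],np.round(s["contact_force"],1))
if not hit:
    for x in np.arange(.66,.595,-.006):
        hit=env.movel([x,.199,.075],velocity=.04,guard=18)
        s=monitor.sense();print(hit,np.round(s["position"],4),np.round(s["contact_force"],1))
        if hit:break
    env.movel([s["position"][0]+.02,.199,.075],velocity=.1)
env.movel([.67,.199,.2],velocity=.2)
j=list(monitor.sense()["joints"]);j[0]+=.55;env.set_joints(j)
s=monitor.sense();print(s["clock"])
for n in("side","top"):
    d=eyes.grab_frame(n);f=d["frame"][:,:,::-1];pickle.dump(d,open(f"{n}4.pkl","wb"))
    cv2.imwrite(f"pics/{n}4f.png",f)
    c=f[150:300,230:380] if n=="side" else f[170:320,180:360]
    cv2.imwrite(f"pics/{n}4.png",cv2.resize(c,None,fx=4.4 if n=="top" else 4,fy=4,interpolation=cv2.INTER_CUBIC))
E
```

```text
False [0.6824182  0.19909886 0.07603027] [-0.3 -0.3  0.1]
False [0.6602 0.199  0.0752] [0.2 0.8 0.1]
False [0.6538 0.199  0.075 ] [-0.1  0.5  0.5]
False [0.6476 0.199  0.075 ] [-0.8  0.6 -0.8]
False [0.6416 0.1991 0.075 ] [0.3 0.3 1. ]
False [0.6356 0.199  0.075 ] [ 0.2  0.8 -0.6]
False [0.6296 0.199  0.075 ] [-0.9 -0.2 -0.4]
True [0.6264 0.199  0.0755] [3.9 0.8 0.4]
15.8833
```

View pics/side4f.png

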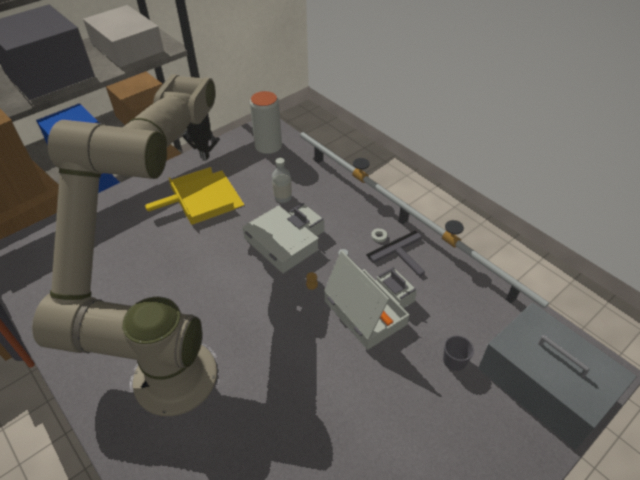

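View pics/top4.png

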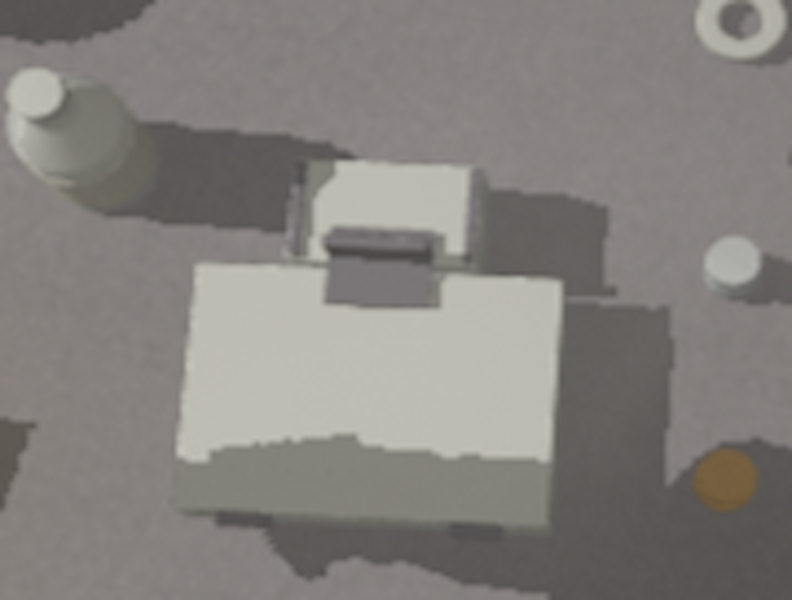

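View pics/top4f.png

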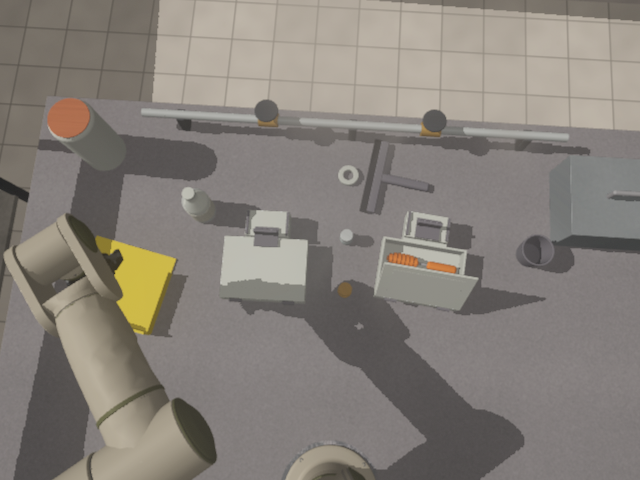

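The catch now lies over the flap edge, with the tongue front at zoom (382,306) and the plate at (380,232). I'll measure the travel.

```bash
python3 - <<'E'
from h import *
zt=lambda x,y:(x/4.4+180-.4,y/4+170-.4)
T=pickle.load(open("top4.pkl","rb"))
A=[plane(T,zt(*p),.092) for p in((333,183),(437,186),(328,230),(433,234))]
print("travel",(A[0]-A[2])[0],(A[1]-A[3])[0])
print("tongue front",[plane(T,zt(x,y),.062)[0] for x,y in((326,305),(440,307))],"flap free edge",[plane(T,zt(x,y),.056).round(4) for x,y in((197,264),(563,281))],"hinge", [plane(T,zt(x,y),.056).round(4) for x,y in((177,510),(550,525))])
E
python3 - <<'E'
import cv2
a=cv2.imread("pics/top0.png").astype(int);b=cv2.imread("pics/top4f.png").astype(int)
# correlation-based shift of loose things
import numpy as np
A=a.astype('uint8');B=b.astype('uint8')
for n,(x0,y0,x1,y1) in dict(brushtray=(372,205,480,312),bottle=(180,183,220,226),jar=(337,227,358,247),tape=(336,163,362,188),coupling=(335,281,354,299),tub=(515,233,556,270),squeegee=(358,138,432,216),pan=(60,300,110,370)).items():
    r=cv2.matchTemplate(B,A[y0:y1,x0:x1],cv2.TM_CCOEFF_NORMED);_,m,_,l=cv2.minMaxLoc(r);print(n,l[0]-x0,l[1]-y0,round(m,3))
E
```

```text
travel 0.029712570811277428 0.030294064419685185
tongue front [np.float64(0.5764346559776988), np.float64(0.5793349663940209)] flap free edge [array([0.5989, 0.3056, 0.056 ]), array([0.6015, 0.0966, 0.056 ])] hinge [array([0.4447, 0.3009, 0.056 ]), array([0.4491, 0.0929, 0.056 ])]
brushtray 0 0 0.981
bottle 0 0 1.0
jar 0 0 1.0
tape 0 0 1.0
coupling -185 -12 0.633
tub 0 0 0.999
squeegee 0 0 0.999
pan 68 -262 0.497
```

The travel measures 30 mm and nothing else has moved. The coupling and dustpan template matches are spoiled by the arm's shadow and by the arm covering the pan, but both look unmoved by eye. Handing in.

```bash
python3 - <<'E'
from bench import job,monitor
print(monitor.sense()["clock"]);job.hand_in()
E
```

```text
15.9833
the job is handed in; nothing more can be done
```

The wrench tray's flap is shut flat, its catch is pushed fully home over the edge, and I handed the job in at 16.0 s of the allowed 43 s.

- **Flap:** I pushed it down along its hinge arc with the closed fingertips. They stopped at z = 0.056 m, which is the height of the shut flap.
- **Catch:** I pushed it until it hit its end stop. In the top camera the plate had moved 29.7 to 30.3 mm, against the 30 mm end stop. The tongue measured about 22 mm over the flap's edge, against 21 mm expected.
- **Left alone:** The brush tray, cleaner bottle, jar, tape, tub and squeegee matched with zero pixel shift between the first and last top views.
- **Checks that failed:** The automatic match did not work for the coupling, which was in the arm's shadow, or for the dustpan, which was partly hidden under the arm. By eye both stand where they were. The arm was clear of everything when I handed in.

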